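# Scoop walnuts from the crate into the red-ringed dulce jar

### The job

With the scoop, move at least two of the walnuts from the clear crate into the glass jar with the red rings, spilling none: every other walnut stays in the crate, and the fingers never touch a walnut. Then stand the scoop upright in the green cup, pan down on the cup's floor, and let go. Do not knock over the jar or the cup, and leave the blue-ringed jar, the lid rack and the nutcracker where they are.

Things in the scene. Friction and masses are not known exactly. Their poses are not given: they have to be found in the camera images.
- scoop: Scoop, 150 mm tall, 0.16 kg, standing on the table: steel pan, upright wooden handle over the pan's back. Origin on the underside plane below the handle's axis; z up the handle, x to the open front lip. Pan x -12 to 68 mm, 65 mm wide (60 inside), back wall 50 (middle 68) mm high. Its floor slopes 12 degrees down from the back (18 mm) to the lip (2 mm): tip the front up more to keep things in.
- scoop_grip (a point): Place to pinch the scoop's handle, on its axis, 110 mm above the scoop's underside, 40 mm below the handle's top; axes as the scoop's. The handle is 24 mm along x and 14 mm along y (pinch along y), from 66 to 150 mm above the underside.
- scoop_lip (a point): Middle of the scoop's front lip, 68 mm ahead (x) of the handle's axis, 1 mm above the underside; the lip is 60 mm wide. The pan's side walls are 50 mm high at the back, 26 mm from x = 32 to 52 mm, and end 16 mm before the lip.
- scoop_foot (a point): Centre of the pan's footprint on its underside, 26 mm ahead (x) of the handle's axis; everything of the pan lies within 52 mm of the upright through it.
- crate: Clear plastic open crate, blue rim, fixed, 260 mm (x) by 170 mm (y), 90 mm high, walls 5 mm. Origin at the centre of its underside. On a plywood false floor inside, its top 15 to 27 mm above the crate's underside (varies, not measured: feel for it), the walnuts lie heaped in the +x half; the 95 mm at the -x end are free.
- cup: Wide round green plastic cup, loose, 0.2 kg, 80 mm high, outside diameter 118 mm at the foot and 128 mm at the rim, wall 3 mm, floor 4 mm thick (inside diameter 112 mm at the floor). Origin at the centre of its underside, z up.
- jar_red: Empty straight glass jar with two red rings round its neck, loose, 0.35 kg, 105 mm high, outside diameter 100 mm, open mouth 92 mm, floor 6 mm. Origin at the centre of its underside, z up. The jar to fill.
- jar_blue: The same glass jar but with two blue rings; a bystander.
- rack: Wooden jar-lid rack, 80 mm (x) by 150 mm (y), 98 mm high with its three lids (red, brass, blue); a bystander. Origin at the centre of its underside.
- cracker: Steel nutcracker lying flat, 160 mm long (x), 76 mm wide, 16 mm high; a bystander. Origin at its middle on its underside.
- nut0: Walnut in its shell, brown, 36 by 30 mm, 14 g; origin at its centre.
- nut1: Walnut in its shell, brown, 36 by 30 mm, 14 g; origin at its centre.
- nut2: Walnut in its shell, brown, 36 by 30 mm, 14 g; origin at its centre.
- nut3: Walnut in its shell, brown, 36 by 30 mm, 14 g; origin at its centre.
- nut4: Walnut in its shell, brown, 36 by 30 mm, 14 g; origin at its centre.
- nut5: Walnut in its shell, brown, 36 by 30 mm, 14 g; origin at its centre.
Not all that is in view belongs to the job. What is shaped like the nut1 but turquoise is not meant.

How it is judged (in metres and radians):
On the way, in this order (a step that is already met when the one before it is completed fails the run):
1. a walnut has been lifted above the crate's rim in the scoop ((((x of nut0 in the frame of scoop between -0.02 and 0.085 m and y of nut0 in the frame of scoop between -0.04 and 0.04 m and z of nut0 in the frame of scoop between 0 and 0.09 m) and height (world z) of nut0 above 0.12 m) or ((x of nut1 in the frame of scoop between -0.02 and 0.085 m and y of nut1 in the frame of scoop between -0.04 and 0.04 m and z of nut1 in the frame of scoop between 0 and 0.09 m) and height (world z) of nut1 above 0.12 m) or ((x of nut2 in the frame of scoop between -0.02 and 0.085 m and y of nut2 in the frame of scoop between -0.04 and 0.04 m and z of nut2 in the frame of scoop between 0 and 0.09 m) and height (world z) of nut2 above 0.12 m) or ((x of nut3 in the frame of scoop between -0.02 and 0.085 m and y of nut3 in the frame of scoop between -0.04 and 0.04 m and z of nut3 in the frame of scoop between 0 and 0.09 m) and height (world z) of nut3 above 0.12 m) or ((x of nut4 in the frame of scoop between -0.02 and 0.085 m and y of nut4 in the frame of scoop between -0.04 and 0.04 m and z of nut4 in the frame of scoop between 0 and 0.09 m) and height (world z) of nut4 above 0.12 m) or ((x of nut5 in the frame of scoop between -0.02 and 0.085 m and y of nut5 in the frame of scoop between -0.04 and 0.04 m and z of nut5 in the frame of scoop between 0 and 0.09 m) and height (world z) of nut5 above 0.12 m))), for 0.2 s.
2. at least two walnuts are in the red-ringed jar (((horizontal distance between each of nut0, nut1 and jar_red below 0.046 m and z of nut0 in the frame of jar_red between 0 and 0.1 m and z of nut1 in the frame of jar_red between 0 and 0.1 m) or (horizontal distance between each of nut0, nut2 and jar_red below 0.046 m and z of nut0 in the frame of jar_red between 0 and 0.1 m and z of nut2 in the frame of jar_red between 0 and 0.1 m) or (horizontal distance between each of nut1, nut2 and jar_red below 0.046 m and z of nut1 in the frame of jar_red between 0 and 0.1 m and z of nut2 in the frame of jar_red between 0 and 0.1 m) or (horizontal distance between each of nut3, nut4 and jar_red below 0.046 m and z of nut3 in the frame of jar_red between 0 and 0.1 m and z of nut4 in the frame of jar_red between 0 and 0.1 m) or (horizontal distance between each of nut3, nut5 and jar_red below 0.046 m and z of nut3 in the frame of jar_red between 0 and 0.1 m and z of nut5 in the frame of jar_red between 0 and 0.1 m) or (horizontal distance between each of nut4, nut5 and jar_red below 0.046 m and z of nut4 in the frame of jar_red between 0 and 0.1 m and z of nut5 in the frame of jar_red between 0 and 0.1 m) or (((horizontal distance between nut0 and jar_red below 0.046 m and z of nut0 in the frame of jar_red between 0 and 0.1 m) or (horizontal distance between nut1 and jar_red below 0.046 m and z of nut1 in the frame of jar_red between 0 and 0.1 m) or (horizontal distance between nut2 and jar_red below 0.046 m and z of nut2 in the frame of jar_red between 0 and 0.1 m)) and ((horizontal distance between nut3 and jar_red below 0.046 m and z of nut3 in the frame of jar_red between 0 and 0.1 m) or (horizontal distance between nut4 and jar_red below 0.046 m and z of nut4 in the frame of jar_red between 0 and 0.1 m) or (horizontal distance between nut5 and jar_red below 0.046 m and z of nut5 in the frame of jar_red between 0 and 0.1 m))))), for 0.3 s.
At the end, for the whole second after the job is handed in: Two or more walnuts in the red-ringed jar, the rest there or in the crate; jar and cup upright on the table (0.12 rad); scoop at rest in the cup, upright within 0.2 rad, underside at most 14 mm above the cup's underside, foot within 25 mm of the cup's axis (((horizontal distance between each of nut0, nut1 and jar_red below 0.046 m and z of nut0 in the frame of jar_red between 0 and 0.1 m and z of nut1 in the frame of jar_red between 0 and 0.1 m) or (horizontal distance between each of nut0, nut2 and jar_red below 0.046 m and z of nut0 in the frame of jar_red between 0 and 0.1 m and z of nut2 in the frame of jar_red between 0 and 0.1 m) or (horizontal distance between each of nut1, nut2 and jar_red below 0.046 m and z of nut1 in the frame of jar_red between 0 and 0.1 m and z of nut2 in the frame of jar_red between 0 and 0.1 m) or (horizontal distance between each of nut3, nut4 and jar_red below 0.046 m and z of nut3 in the frame of jar_red between 0 and 0.1 m and z of nut4 in the frame of jar_red between 0 and 0.1 m) or (horizontal distance between each of nut3, nut5 and jar_red below 0.046 m and z of nut3 in the frame of jar_red between 0 and 0.1 m and z of nut5 in the frame of jar_red between 0 and 0.1 m) or (horizontal distance between each of nut4, nut5 and jar_red below 0.046 m and z of nut4 in the frame of jar_red between 0 and 0.1 m and z of nut5 in the frame of jar_red between 0 and 0.1 m) or (((horizontal distance between nut0 and jar_red below 0.046 m and z of nut0 in the frame of jar_red between 0 and 0.1 m) or (horizontal distance between nut1 and jar_red below 0.046 m and z of nut1 in the frame of jar_red between 0 and 0.1 m) or (horizontal distance between nut2 and jar_red below 0.046 m and z of nut2 in the frame of jar_red between 0 and 0.1 m)) and ((horizontal distance between nut3 and jar_red below 0.046 m and z of nut3 in the frame of jar_red between 0 and 0.1 m) or (horizontal distance between nut4 and jar_red below 0.046 m and z of nut4 in the frame of jar_red between 0 and 0.1 m) or (horizontal distance between nut5 and jar_red below 0.046 m and z of nut5 in the frame of jar_red between 0 and 0.1 m)))) and ((horizontal distance between nut0 and jar_red below 0.046 m and z of nut0 in the frame of jar_red between 0 and 0.1 m) or (x of nut0 in the frame of crate between -0.126 and 0.126 m and y of nut0 in the frame of crate between -0.081 and 0.081 m and z of nut0 in the frame of crate between 0 and 0.09 m)) and ((horizontal distance between nut1 and jar_red below 0.046 m and z of nut1 in the frame of jar_red between 0 and 0.1 m) or (x of nut1 in the frame of crate between -0.126 and 0.126 m and y of nut1 in the frame of crate between -0.081 and 0.081 m and z of nut1 in the frame of crate between 0 and 0.09 m)) and ((horizontal distance between nut2 and jar_red below 0.046 m and z of nut2 in the frame of jar_red between 0 and 0.1 m) or (x of nut2 in the frame of crate between -0.126 and 0.126 m and y of nut2 in the frame of crate between -0.081 and 0.081 m and z of nut2 in the frame of crate between 0 and 0.09 m)) and ((horizontal distance between nut3 and jar_red below 0.046 m and z of nut3 in the frame of jar_red between 0 and 0.1 m) or (x of nut3 in the frame of crate between -0.126 and 0.126 m and y of nut3 in the frame of crate between -0.081 and 0.081 m and z of nut3 in the frame of crate between 0 and 0.09 m)) and ((horizontal distance between nut4 and jar_red below 0.046 m and z of nut4 in the frame of jar_red between 0 and 0.1 m) or (x of nut4 in the frame of crate between -0.126 and 0.126 m and y of nut4 in the frame of crate between -0.081 and 0.081 m and z of nut4 in the frame of crate between 0 and 0.09 m)) and ((horizontal distance between nut5 and jar_red below 0.046 m and z of nut5 in the frame of jar_red between 0 and 0.1 m) or (x of nut5 in the frame of crate between -0.126 and 0.126 m and y of nut5 in the frame of crate between -0.081 and 0.081 m and z of nut5 in the frame of crate between 0 and 0.09 m)) and angle between each of jar_red, cup's own z axis and vertical below 0.12 rad and height (world z) of each of jar_red, cup below 0.01 m and horizontal distance between scoop_foot and cup below 0.025 m and z of scoop in the frame of cup below 0.014 m and angle between scoop's own z axis and vertical below 0.2 rad and linear speed of scoop below 0.02 m/s); the robot touches nothing.
It fails at once if a finger or the arm touches a walnut (contact force between any of the fingers, the arm and nut0 above 0.3 N or contact force between any of the fingers, the arm and nut1 above 0.3 N or contact force between any of the fingers, the arm and nut2 above 0.3 N or contact force between any of the fingers, the arm and nut3 above 0.3 N or contact force between any of the fingers, the arm and nut4 above 0.3 N or contact force between any of the fingers, the arm and nut5 above 0.3 N).
It fails at once if the red-ringed jar or the cup is knocked over (tilted beyond 0.5 rad) (angle between any of jar_red, cup's own z axis and vertical above 0.5 rad).
It fails at once if a bystander (blue-ringed jar, lid rack, nutcracker) is moved by more than 25 mm (distance of any of jar_blue, rack, cracker from where it was at the start of the episode above 0.025 m).
It also fails if it takes over 72 s, if anything falls off the work surface, if the arm or the gripper's body presses on something with over 40 N, if the wrist force passes 120 N, or if a joint passes its speed limit or range.

### The arm

A 6-joint arm with a two-finger parallel gripper is mounted at the origin on the work surface. World frame = base frame: x ahead of the robot, y to its left, z up, the work surface at z = 0. Lengths are in m, angles in degrees, forces in N, time in s.
With the tool pointing down it reaches from about 0.425 to 1.125 m from the base axis. Payload 14.9 kg.
Tool frame: the origin (TCP) lies midway between the tips of the shut fingers; the grasp point (between the pads) lies 19 mm behind it; z points along the fingers, y is the line along which they close (so a half turn about z gives the same grasp; the last joint's range is limited). The gripper opens to 91 mm and grips with 3 to 60 N. Pads are 32 mm wide; open, the fingers measure 118 mm over their backs; the gripper's body (76 mm by 178 mm) begins 60 mm behind the grasp point.
Start: joints at [63.008, 21.709, 99.362, -0, 58.929, -1.908], TCP at [0.297, 0.634, 0.214] pointing down, gripper open.
Joint ranges: [-158.91, 158.91], [-42.39, 125.64], [0.06, 152.35], [-60.88, 240.88], [17.5, 164.5], [-176.32, 176.32]. Speed limits (degrees/s): [108.29, 108.29, 136.94, 180, 180, 180].

### API

Orientations are given as a 3x3 rotation matrix whose columns are the frame's x, y, z axes.
In Python, from rig import move_ptp, line_to, set_joints, move_gripper, sleep, inverse_kinematics, get_state, camera, calibration, PlanningError, close_job, look_for, silhouettes, landmark_of gives the robot as it stands. Calls block until the motion is done:
- move_ptp(position, orientation): joint-space move of the TCP to a pose.
- line_to(position, feed=0.15, rotation=None, threshold=None): straight line of the TCP; rotation=None keeps the orientation; feed is the mean speed in m/s. With threshold (N) it stops when the force on the tool has changed by that much, and returns True; else False.
- set_joints(angles): joint-space move.
- move_gripper(opening, newtons=None): opening from 0.0 (shut) to 1.0 (fully open); newtons is the grip in N (None keeps the last); returns when the fingers have stopped.
- sleep(seconds).
- inverse_kinematics(position, orientation): joint angles nearest the present ones, or None.
- get_state(): the state.
- camera(name): name is "scene" or "top" or "wrist"; returns (picture, depth): 420x560x3 uint8, blue, green, red; 420x560 float32, m along the optical axis (not along the pixel's ray), 0 where there is no reading.
- calibration(name): a dict with "fx", "fy", "cx", "cy" (pixels), "k1" (the pictures are not rectified: a ray, as slopes to the right and down, at radius r is drawn at 1 + k1 r^2 times it, then the intrinsics apply), "rvec" (rotation vector, rad) and "tvec" (3), from world to camera coordinates, as OpenCV has them; the wrist camera has in their place "hand_eye" (4x4, takes a point from camera to tool coordinates, whose origin is the TCP and whose axes are the flange's). Camera axes: x right, y down, z forward; pixel columns grow to the right and rows downward; lengths in m; the calibration is good to about 2 mm. A picture is of the moment at which its call begins: read the wrist's pose just before it. calibration takes no time and is no camera call.
A pose or a line that the arm cannot do raises PlanningError and nothing moves.
- close_job(): hands the job in; it is judged then, once.
Trained networks look in the newest picture that a camera, given by its name, has taken for a name from the list of things; names that differ only in an ending like _2 or _b are one class to them, and where a whole thing is asked for, a point or a joint stands for the part that bears it (a point fixed in the world has none). Each returns a list of dicts, best first, with "conf" (0 to 1); they miss things now and then, are a little off and sometimes report something else, mostly with a low value. They report only what shows in the picture. A call takes as long as a camera call. They do not tell look-alikes from the thing itself.
- look_for(thing, camera): "extent" ([left, top, right, bottom] in pixels, round what is visible of it).
- silhouettes(thing, camera): "region" (420x560 bool, what is visible of it) and "extent" ([left, top, right, bottom] in pixels, round what is visible of it).
- landmark_of(thing, camera): "point" ([row, column] in pixels: a listed point, or the origin of a listed thing).
The state is a dict: "clock": time; "joint_positions": joint angles; "joint_velocities": joint speeds; "joint_torque": joint torques, N m; "ee_pos": TCP position; "ee_rot": TCP orientation; "wrist_force": force on the tool from outside, world axes, zero at the start; "torque": the same for the moment, N m; "width": opening from 0.0 (shut) to 1.0 (fully open); "finger_force": force on a finger pad.
Only numpy, scipy, OpenCV 4.12 (cv2) and the standard library are available. Lean on these libraries where they do the work, as an engineer would, in place of code of your own. Each camera call takes 0.05 s, during which the arm holds its last target. There are 200 camera calls.

## Working session

There is one attempt and no reset: what is moved stays moved. The work goes in short steps, each a Python script; the robot and the scene stay as the last script left them, time stands still between calls to the robot, and variables do not carry over. Pictures are saved under pics/ and viewed, at most 10 in all, crops included, and the job is handed in when it is done.

```bash
ls; mkdir -p pics; cat > h.py <<'E'
import numpy as np, cv2
from rig import *
def ext(name, st=None):
    c=calibration(name)
    if "rvec" in c:
        R=cv2.Rodrigues(np.array(c["rvec"],float))[0]; t=np.array(c["tvec"],float)
        return c,R.T,-R.T@t
    st=st or get_state(); H=np.array(c["hand_eye"])
    Rt=np.array(st["ee_rot"]); p=np.array(st["ee_pos"])
    return c,Rt@H[:3,:3],Rt@H[:3,3]+p
def rays(c,uv):
    uv=np.atleast_2d(uv).astype(float)
    d=np.c_[(uv[:,0]-c["cx"])/c["fx"],(uv[:,1]-c["cy"])/c["fy"]]
    s=d.copy()
    for _ in range(10): s=d/(1+c["k1"]*(s**2).sum(1,keepdims=True))
    return np.c_[s,np.ones(len(s))]
def cloud(name,depth,st=None,mask=None):
    c,R,o=ext(name,st)
    m=depth>0
    if mask is not None: m&=mask
    v,u=np.nonzero(m)
    return (rays(c,np.c_[u,v])*depth[v,u][:,None])@R.T+o, np.c_[u,v]
def onplane(name,uv,z,st=None):
    c,R,o=ext(name,st); d=rays(c,uv)@R.T
    return o+d*((z-o[2])/d[:,2])[:,None]
E
cat > a.py <<'E'
from h import *
st=get_state(); print(st["clock"],st["wrist_force"],st["width"])
ims=[]
names="scoop crate cup jar_red jar_blue rack cracker nut0".split()
for n in ["scene","top"]:
    p,d=camera(n); cv2.imwrite(f"pics/{n}0.png",p); np.save(f"{n}0.npy",d)
    c=calibration(n); print(n,{k:np.round(v,3).tolist() for k,v in c.items()}, np.round(ext(n)[2],3))
    for t in names:
        L=silhouettes(t,n)
        for r in L[:8]:
            if r["conf"]<.3: continue
            P,_=cloud(n,d,mask=r["region"]); 
            print(n,t,round(r["conf"],2),np.round(r["extent"]).astype(int).tolist(),len(P), np.round(np.percentile(P,[3,50,97],axis=0),3).tolist() if len(P) else '')
    for t in ["scoop_grip","scoop_lip","scoop_foot","scoop","cup","jar_red","jar_blue","crate"]:
        for r in landmark_of(t,n)[:2]: print(n,t,round(r["conf"],2),np.round(r["point"],1))
print(get_state()["clock"])
E
python3 a.py
```

```text
pics
0.0 [-0.61492515 -0.29380111  0.48546445] 1.0013772260526803
scene {'fx': 414.04, 'fy': 414.04, 'cx': 278.028, 'cy': 210.028, 'k1': -0.101, 'rvec': [0.953, 2.357, -1.212], 'tvec': [0.449, -0.132, 1.184]} [1.033 0.447 0.595]
scene scoop 0.61 [409, 240, 474, 319] 1986 [[0.43, 0.225, 0.003], [0.462, 0.279, 0.027], [0.496, 0.302, 0.149]]
scene scoop 0.57 [262, 231, 280, 247] 161 [[0.577, -0.06, 0.032], [0.591, -0.045, 0.041], [0.601, -0.034, 0.048]]
scene crate 0.59 [220, 184, 379, 323] 9204 [[0.484, -0.123, 0.005], [0.589, 0.041, 0.058], [0.674, 0.145, 0.091]]
scene cup 0.58 [365, 294, 455, 391] 6451 [[0.559, 0.236, 0.003], [0.6, 0.293, 0.036], [0.68, 0.353, 0.08]]
scene jar_red 0.73 [241, 144, 284, 201] 1861 [[0.387, -0.303, 0.011], [0.45, -0.236, 0.071], [0.483, -0.206, 0.104]]
scene jar_blue 0.93 [176, 152, 222, 208] 2061 [[0.518, -0.388, 0.003], [0.576, -0.312, 0.069], [0.614, -0.29, 0.104]]
scene rack 0.73 [131, 196, 196, 262] 2781 [[0.712, -0.292, 0.007], [0.755, -0.199, 0.06], [0.784, -0.172, 0.096]]
scene rack 0.62 [292, 239, 308, 256] 161 [[0.551, -0.014, 0.025], [0.564, 0
[... 3080 characters left out ...]
15] 165 [[0.571, -0.113, 0.036], [0.583, -0.096, 0.045], [0.597, -0.081, 0.049]]
top nut0 0.57 [266, 191, 282, 210] 185 [[0.579, -0.022, 0.019], [0.593, -0.006, 0.044], [0.609, 0.008, 0.049]]
top nut0 0.54 [302, 214, 317, 228] 160 [[0.534, -0.105, 0.037], [0.547, -0.09, 0.045], [0.559, -0.076, 0.05]]
top nut0 0.53 [269, 129, 283, 141] 147 [[0.736, -0.023, 0.02], [0.75, -0.011, 0.027], [0.766, 0.001, 0.032]]
top scoop_grip 0.71 [269.5 132.7]
top scoop_grip 0.66 [132.4 192.5]
top scoop_lip 0.55 [258.8 178.2]
top scoop_foot 0.68 [257.2 162.2]
top scoop 0.43 [128.4 194.9]
top cup 0.84 [189.7 145.9]
top jar_red 0.59 [270.5 381.2]
top jar_blue 0.93 [212.7 413.1]
top jar_blue 0.42 [217.4 270.8]
1.7
```

```bash
python3 - <<'E'
import cv2,numpy as np
a=cv2.imread("pics/top0.png");b=cv2.imread("pics/scene0.png")
c=cv2.resize(a[80:320,90:470],None,fx=2.1,fy=2.1,interpolation=cv2.INTER_CUBIC)
cv2.imwrite("pics/topc.png",c); print(c.shape)
E
```

```text
(504, 798, 3)
```

View pics/topc.png

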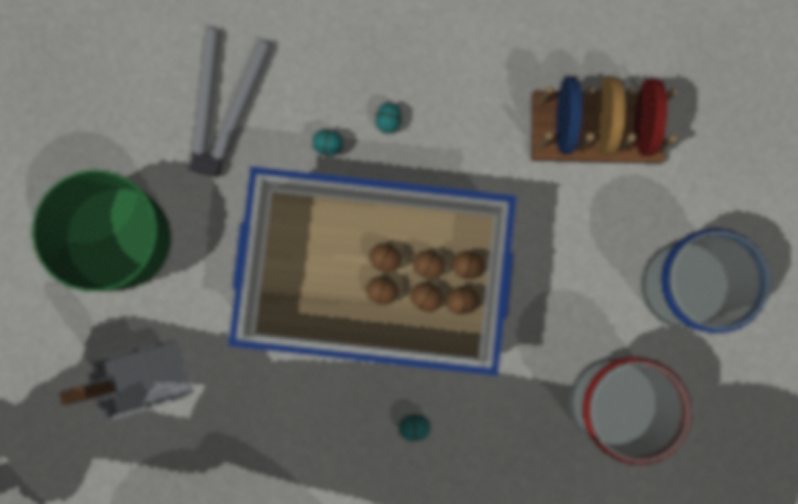

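View pics/scene0.png

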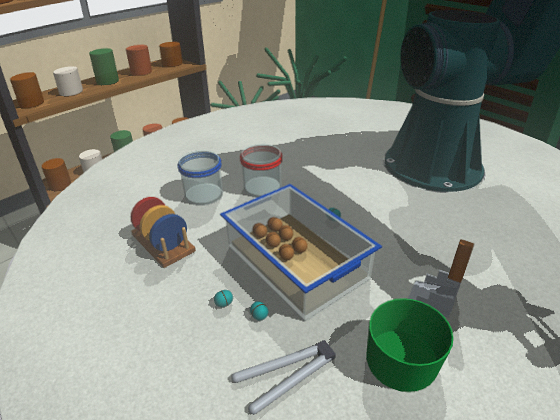

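```bash
cat > fit.py <<'E'
from h import *
from scipy.optimize import least_squares
def circ(P,rout=None):
    f=lambda q: np.hypot(P[:,0]-q[0],P[:,1]-q[1])-(rout or q[2])
    q0=[P[:,0].mean(),P[:,1].mean(),.055]
    q=least_squares(f,q0,loss='soft_l1',f_scale=.002).x
    return np.round(q,4), len(P), round(float(np.median(np.abs(f(q)))),4)
def box(P,x,y,z):
    m=(P[:,0]>x[0])&(P[:,0]<x[1])&(P[:,1]>y[0])&(P[:,1]<y[1])&(P[:,2]>z[0])&(P[:,2]<z[1]); return P[m]
if __name__=="__main__":
    for n in ["top","scene"]:
        P,uv=cloud(n,np.load(n+"0.npy"))
        t=box(P,(.6,.7),(-.2,-.15),(-.02,.02)); print(n,"table",np.round(np.median(t[:,2]),4))
        print("cup rim",circ(box(P,(.54,.72),(.2,.38),(.072,.09))))
        print("jarR rim",circ(box(P,(.37,.5),(-.33,-.19),(.09,.115))))
        h=box(P,(.38,.52),(.2,.34),(.08,.16)); print("handle",len(h),np.round(np.percentile(h,[2,50,98],axis=0),4).tolist())
        rim=box(P,(.46,.70),(-.15,.16),(.084,.1)); r=cv2.minAreaRect((rim[:,:2]*1000).astype(np.float32)); print("crate",r,np.median(rim[:,2]))
        f=box(P,(.53,.62),(-.0,.1),(.008,.035)); print("floor",np.round(np.percentile(f[:,2],[5,25,50,75,95]),4),len(f))
        s=box(P,(.40,.53),(.2,.34),(.004,.07)); print("pan",cv2.minAreaRect((s[:,:2]*1000).astype(np.float32)),len(s))
    for n in ["top","scene"]:
        im=cv2.imread(f"pics/{n}0.png"); hsv=cv2.cvtColor(im,cv2.COLOR_BGR2HSV); P,uv=cloud(n,np.load(n+"0.npy"))
        H=hsv[uv[:,1],uv[:,0]]
        m=(P[:,0]>.5)&(P[:,0]<.65)&(P[:,1]>-.13)&(P[:,1]<.06)&(P[:,2]>.034)&(P[:,2]<.06)
        Q=P[m]; _,lab,cen=cv2.kmeans(Q.astype(np.float32),6,None,(3,50,1e-4),20,cv2.KMEANS_PP_CENTERS)
        for k in range(6): q=Q[lab[:,0]==k]; print(n,"nut",len(q),np.round(cen[k],3),np.round(np.percentile(q[:,2],95),3))
E
python3 fit.py; python3 - <<'E'
from h import *
# landmark rays
for n,L in {"top":{"grip":(269.5,132.7,.11),"lip":(258.8,178.2,.001),"foot":(257.2,162.2,0),"cup":(189.7,145.9,0)},"scene":{"grip":(258.5,457.2,.11),"lip":(291.1,411.3,.001),"foot":(298,428.6,0),"scoop":(298.3,446.3,0),"cup":(357.1,401.2,0),"jar":(187.2,261.6,0)}}.items():
    for k,(r,c,z) in L.items(): print(n,k,np.round(onplane(n,[[c,r]],z),4))
c=calibration("wrist"); print({k:np.round(v,4).tolist() for k,v in c.items()})
E
```

```text
top table 0.0007
cup rim (array([0.6191, 0.2925, 0.0613]), 411, 0.0008)
jarR rim (array([ 0.4335, -0.2574,  0.0485]), 670, 0.0016)
handle 171 [[0.4494, 0.2721, 0.0835], [0.4581, 0.2755, 0.1475], [0.4659, 0.2946, 0.1522]]
crate ((576.2418823242188, 6.188873291015625), (286.1816101074219, 186.1095733642578), 83.3774642944336) 0.09042738455404542
floor [0.0157 0.0174 0.0185 0.0196 0.0211] 1566
pan ((466.8963317871094, 273.46221923828125), (133.1790771484375, 119.12163543701172), 88.52117156982422) 1077
scene table 0.0007
cup rim (array([0.6202, 0.2948, 0.062 ]), 955, 0.0007)
jarR rim (array([ 0.434 , -0.2551,  0.0486]), 489, 0.0016)
handle 533 [[0.4527, 0.2764, 0.0822], [0.4621, 0.2879, 0.1214], [0.4658, 0.2986, 0.1507]]
crate ((575.6202392578125, 8.333541870117188), (283.633056640625, 188.593017578125), 83.3311767578125) 0.08975051395636113
floor [0.0173 0.0182 0.0189 0.0197 0.0217] 1146
pan ((461.4812927246094, 273.75396728515625), (72.01505279541016, 117.8521957397461), 8.480395317077637) 1320
top nut 165 [ 0.593 -0.007  0.044] 0.049
top nut 197 [ 0.585 -0.101  0.045] 0.054
top nut 2
[... 273 characters left out ...]
 0.048
scene nut 49 [0.501 0.052 0.047] 0.058
scene nut 334 [ 0.539 -0.102  0.045] 0.058
scene nut 324 [ 0.589 -0.107  0.045] 0.058
top grip [[0.4497 0.283  0.11  ]]
top lip [[0.4646 0.2173 0.001 ]]
top foot [[0.4686 0.2548 0.    ]]
top cup [[0.6278 0.2952 0.    ]]
scene grip [[0.4553 0.2797 0.11  ]]
scene lip [[0.4758 0.2223 0.001 ]]
scene foot [[0.4669 0.2555 0.    ]]
scene scoop [[0.4436 0.2805 0.    ]]
scene cup [[0.6153 0.2915 0.    ]]
scene jar [[ 0.4334 -0.2597  0.    ]]
{'fx': 303.0675, 'fy': 303.0675, 'cx': 277.6117, 'cy': 203.1653, 'k1': -0.0335, 'hand_eye': [[-0.0, -0.9716, -0.2366, 0.0669], [1.0, -0.0002, 0.0006, 0.0006], [-0.0007, -0.2366, 0.9716, -0.171], [0.0, 0.0, 0.0, 1.0]]}
```

```bash
cat >> h.py <<'E'
def Rtool(heading,tilt=0.):
    """tool orientation holding the scoop: heading = scoop x in xy (rad); tilt>0 front up (deg)"""
    t=np.radians(tilt); h=np.array([np.cos(heading),np.sin(heading),0]); u=np.array([0,0,1.])
    sx=np.cos(t)*h+np.sin(t)*u; sz=np.cos(t)*u-np.sin(t)*h; sy=np.cross(sz,sx)
    return np.c_[sx,-sy,-sz]
E
python3 - <<'E'
from h import *
hd=np.arctan2(-.062,.018); print(np.degrees(hd))
st=get_state(); print(np.round(st["ee_rot"],3).tolist())
c0=np.array([.457,.282])
for i,off in enumerate([(0,.0,.25),(.03,.03,.27)]):
    move_ptp([c0[0]+off[0],c0[1]+off[1],off[2]],Rtool(hd)); 
    st=get_state(); print(np.round(st["joint_positions"],1),st["clock"])
    p,d=camera("wrist"); cv2.imwrite(f"pics/w{i}.png",p); np.save(f"w{i}.npy",d)
    np.savez(f"w{i}st.npz",R=st["ee_rot"],p=st["ee_pos"])
    for t,z in [("scoop_grip",.11),("scoop_lip",.001),("scoop_foot",0),("scoop",0)]:
        for r in landmark_of(t,"wrist")[:1]: 
            q=np.array(r["point"])[::-1]; print(t,round(r["conf"],2),q,np.round(onplane("wrist",[q],z,st),4))
    P,uv=cloud("wrist",d,st)
    Q=P[(np.abs(P[:,0]-.457)<.05)&(np.abs(P[:,1]-.282)<.05)&(P[:,2]>.14)&(P[:,2]<.17)]
    print(len(Q),np.round(np.median(Q,axis=0),4),cv2.minAreaRect((Q[:,:2]*1000).astype(np.float32)))
    for zr in [(.1,.14),(.07,.1)]:
        Q=P[(np.abs(P[:,0]-.457)<.05)&(np.abs(P[:,1]-.282)<.05)&(P[:,2]>zr[0])&(P[:,2]<zr[1])]
        if len(Q)>5: print(zr,len(Q),np.round(np.median(Q,axis=0),4))
    Q=P[(np.abs(P[:,0]-.467)<.07)&(np.abs(P[:,1]-.26)<.07)&(P[:,2]>.008)&(P[:,2]<.07)]
    print("pan",len(Q),cv2.minAreaRect((Q[:,:2]*1000).astype(np.float32)))
E
```

```text
-73.81079374297306
[[-0.906, 0.424, 0.0], [0.424, 0.906, 0.0], [-0.0, 0.0, -1.0]]
[  29.2    4.3  116.9    0.    58.8 -167. ] 4.1417
scoop_grip 0.78 [277.6 200.5] [[0.4548 0.2896 0.11  ]]
scoop_lip 0.9 [281.7 132.9] [[0.4685 0.2225 0.001 ]]
scoop_foot 0.74 [279.5 160.4] [[0.461  0.2591 0.    ]]
scoop 0.56 [276.6 178.6] [[0.4578 0.2846 0.    ]]
395 [0.4557 0.2855 0.1501] ((455.431640625, 286.29876708984375), (13.109306335449219, 23.91786766052246), 16.22222900390625)
(0.1, 0.14) 105 [0.4586 0.2751 0.1223]
(0.07, 0.1) 54 [0.4585 0.2753 0.0866]
pan 2390 ((460.61248779296875, 267.4906311035156), (65.1156997680664, 64.20353698730469), 15.422517776489258)
[  30.4    7.1  111.5   -0.    61.3 -165.8] 4.7
scoop_grip 0.57 [313.3 179. ] [[0.4532 0.2903 0.11  ]]
scoop_lip 0.78 [306.  116.4] [[0.4728 0.2221 0.001 ]]
scoop_foot 0.79 [305.6 143.9] [[0.4619 0.2585 0.    ]]
scoop 0.94 [304.6 164.4] [[0.4545 0.2869 0.    ]]
380 [0.4561 0.2858 0.1499] ((455.3869934082031, 286.6044921875), (14.072750091552734, 24.184642791748047), 16.06289291381836)
(0.1, 0.14) 124 [0.4618 0.2803 0.1218]
(0.07, 0.1) 73 [0.4615 0.2797 0.0853]
pan 2025 ((460.395263671875, 267.53338623046875), (65.41461944580078, 63.728294372558594), 15.131210327148438)
```

View pics/w0.png

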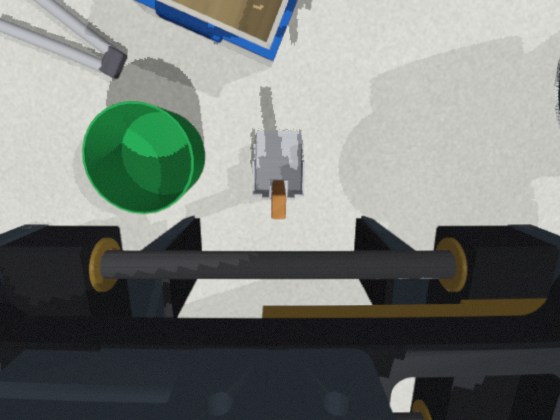

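```bash
cat >> h.py <<'E'
def Rs(heading,tilt=0.):
    t=np.radians(tilt); h=np.array([np.cos(heading),np.sin(heading),0]); u=np.array([0,0,1.])
    sx=np.cos(t)*h+np.sin(t)*u; sz=np.cos(t)*u-np.sin(t)*h
    return np.c_[sx,np.cross(sz,sx),sz]
F=np.diag([-1,1,-1.])   # tool axes in the scoop frame (camera behind the handle)
def pose(pt,local,hdeg,tilt=0.):
    """TCP pose that puts the scoop-frame point local (m) at world pt"""
    S=Rs(np.radians(hdeg),tilt); return np.array(pt)+S@(np.array([0,0,TZ])-np.array(local)), S@F
TZ=.091
CR=np.array([.576,.0072]); CH=-96.6
def crate(x,y,z):
    a=np.radians(CH); e=np.array([np.cos(a),np.sin(a)]); n=np.array([-e[1],e[0]])
    return np.r_[CR+x*e+y*n,z]
LIP=(.068,0,0); BACK=(-.012,0,0); FOOT=(.026,0,0)
E
python3 - <<'E'
from h import *
from fit import circ,box
def t(n,a):
    q=inverse_kinematics(*a); print(n,None if q is None else np.round(q,1))
t("grasp",pose((.4555,.2862,0),(0,0,0),-74.2))
t("in",pose(crate(-.032,.028,.02),LIP,CH)); t("end",pose(crate(.1,.028,.02),LIP,CH)); 
t("tilt",pose(crate(.02,.028,.025),BACK,CH,35)); t("lift",pose(crate(.02,.028,.2),BACK,CH,35))
J=np.array([.434,-.2565])
for h in (-120,-97,-75,-50,-30):
    a=np.radians(h); L=np.r_[J-.02*np.array([np.cos(a),np.sin(a)]),.113]
    for ti in (35,0,-30,-60,-70): t((h,ti),pose(L+[0,0,max(0,np.sin(np.radians(ti))*.08)],LIP,h,ti))
for h in (-74,-97): t("cup",pose((.6195,.2935,.006),FOOT,h))
for i in (0,1):
    st=np.load(f"w{i}st.npz"); P,_=cloud("wrist",np.load(f"w{i}.npy"),dict(ee_rot=st["R"],ee_pos=st["p"]))
    print("cup",circ(box(P,(.54,.72),(.2,.38),(.072,.09))))
E
```

```text
grasp [ 29.7  18.1 120.7  -0.   41.2  13.9]
in [  7.4  22.9 110.6  -0.   46.5  14. ]
end [ -4.9  21.1 113.4  -0.   45.6   1.7]
tilt [ 14.   29.3 108.  -37.3  62.3  44.2]
lift [ 14.   16.  104.9 -33.7  75.6  34. ]
(-120, 35) [ -3.5  16.  115.8 -33.3  69.2  44.4]
(-120, 0) [-23.3   5.3 121.4  -0.   53.3   6.7]
(-120, -30) [-44.5   6.9 121.4  32.6  64.  -32.2]
(-120, -60) [-59.9  21.2 117.3  48.9  84.9 -54.8]
(-120, -70) [-63.   27.5 115.3  52.   92.1 -59.6]
(-97, 35) [  0.    6.7 127.5 -41.8  58.6  33.5]
(-97, 0) [-23.6   1.8 125.1  -0.   53.1 -16.6]
(-97, -30) [-42.6  10.3 117.3  25.2  72.7 -47.6]
(-97, -60) [-53.9  27.3 107.6  36.5  95.4 -60.9]
(-97, -70) [-56.   33.6 104.4  39.2 102.7 -63.3]
(-75, 35) [ -1.2  -4.3 138.8 -49.4  46.5  19.3]
(-75, 0) [-25.6  -1.3 128.3  -0.   53.1 -40.6]
(-75, -30) [-39.9  12.9 114.1  17.1  78.8 -62.1]
(-75, -60) [-47.1  31.7 100.2  24.6 103.6 -69.1]
(-75, -70) [-48.5  38.1  96.2  26.8 111.3 -69.9]
(-50, 35) [-14.3 -18.6 149.3 -46.6  27.4 -16.3]
(-50, 0) [-29.8  -3.9 130.7  -0.   53.2 -69.8]
(-50, -30) [-36.   14.6 111.9   7.   82.8 -78.7]
(-50, -60) [-38.9  34.8  95.   10.2 109.4 -81. ]
(-50, -70) [-39.4  41.3  90.3  11.2 117.6 -81.1]
(-30, 35) None
(-30, 0) [-33.9  -4.6 131.3  -0.   53.3 -93.9]
(-30, -30) [-32.7  15.  111.3  -1.4  83.6 -92.2]
(-30, -60) [-32.1  35.5  93.8  -2.  110.7 -91.8]
(-30, -70) [-32.   42.1  88.8  -2.2 119.1 -91.8]
cup [ 25.5  29.1 102.8  -0.   48.1   9.5]
cup [ 25.2  29.8 101.6  -0.   48.6  32.2]
cup (array([0.6174, 0.2946, 0.0617]), 1628, 0.0007)
cup (array([0.6176, 0.2948, 0.0616]), 1376, 0.0008)
```

```bash
python3 - <<'E'
from h import *
p,R=pose((.4557,.2860,0),(0,0,0),-74.2)
move_ptp(p+[0,0,.09],R)
move_gripper(.6)
line_to(p,feed=.12)
move_gripper(0,45); st=get_state(); print(st["clock"],st["width"],st["finger_force"],st["wrist_force"])
line_to(p+[0,0,.17],feed=.2)
# over the crate, keep level, above the free end
q,Rq=pose(crate(-.034,.028,.16),LIP,CH)
line_to(q,feed=.25,rotation=Rq)
st=get_state(); print(st["clock"],st["width"],st["finger_force"],np.round(st["wrist_force"],2),np.round(st["ee_pos"],4),np.round(q,4))
for n in ("wrist","top","scene"):
    pic,d=camera(n); cv2.imwrite(f"pics/{n}1.png",pic); np.save(f"{n}1.npy",d)
np.savez("w1bst.npz",R=st["ee_rot"],p=st["ee_pos"])
E
```

```text
9.9083 0.152494762738554 44.9989378452301 [-0.97906462  0.19668646  1.52560015]
12.025 0.15201874288672337 44.998961091041565 [-1.07 -0.02 -1.72] [0.6148 0.106  0.2508] [0.6155 0.1053 0.251 ]
```

View pics/wrist1.png

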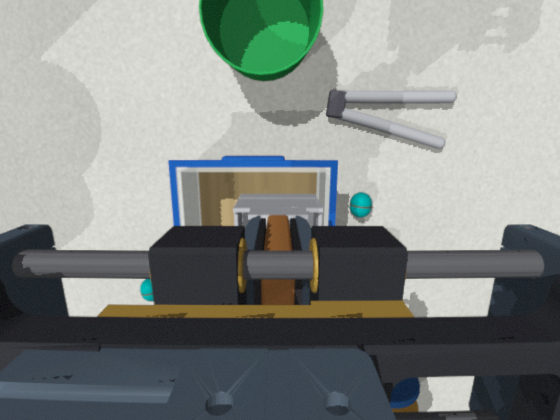

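```bash
python3 - <<'E'
from h import *
from fit import box
st=np.load("w1bst.npz"); s=dict(ee_rot=st["R"],ee_pos=st["p"])
S=st["R"]@F
for n in ("wrist","top","scene"):
    im=cv2.imread(f"pics/{n}1.png"); hsv=cv2.cvtColor(im,cv2.COLOR_BGR2HSV)
    P,uv=cloud(n,np.load(f"{n}1.npy"),s if n=="wrist" else None); H=hsv[uv[:,1],uv[:,0]]
    # crate rim
    m=(H[:,0]>105)&(H[:,0]<125)&(H[:,1]>120)&(P[:,2]>.08)&(P[:,2]<.1)&(P[:,0]<.7)&(P[:,0]>.45)&(P[:,1]>-.16)&(P[:,1]<.17)
    Q=P[m]; print(n,len(Q),cv2.minAreaRect((Q[:,:2]*1000).astype(np.float32)),np.median(Q[:,2]))
    # crate-frame spread of the rim sides
    a=np.radians(CH); e=np.array([np.cos(a),np.sin(a)]); nn=np.array([-e[1],e[0]])
    c=np.c_[(Q[:,:2]-CR)@e,(Q[:,:2]-CR)@nn]
    for k,(lo,hi) in ((0,(-.145,-.115)),(0,(.115,.145)),(1,(-.1,-.07)),(1,(.07,.1))):
        w=c[(c[:,k]>lo)&(c[:,k]<hi)&(np.abs(c[:,1-k])<.06)]
        if len(w)>10: print("  side",k,lo,len(w),np.round(np.percentile(w[:,k],[5,50,95]),4), "slope",np.round(np.polyfit(w[:,1-k],w[:,k],1)[0],4))
    # nuts
    m=(H[:,0]<18)&(H[:,1]>80)&(P[:,2]>.036)&(P[:,2]<.06)&(np.abs((P[:,:2]-CR)@nn)<.06)
    c=np.c_[(P[:,:2]-CR)@e,(P[:,:2]-CR)@nn]; m&=(c[:,0]>-.02)&(c[:,0]<.122)
    Q=np.c_[c[m],P[m,2]]
    if len(Q)>60:
        _,lab,cen=cv2.kmeans(Q.astype(np.float32),6,None,(3,50,1e-4),20,cv2.KMEANS_PP_CENTERS); print(np.round(cen[np.lexsort((cen[:,0],cen[:,1]>0))],3).tolist())
    f=P[(np.abs(c[:,0]+.0)<.12)&(np.abs(c[:,1])<.07)&(P[:,2]<.03)&(P[:,2]>.008)]
    if len(f): print(" floor",len(f),np.round(np.median(f[:,2]),4))
    # scoop in its own presumed frame
    O=st["p"]-S@[0,0,TZ]; q=(P-O)@S
    w=q[(np.abs(q[:,1])<.045)&(q[:,0]>-.03)&(q[:,0]<.09)&(q[:,2]>-.02)&(q[:,2]<.08)]
    if len(w): print(" scoop local",len(w),np.round(np.percentile(w,[1,50,99],axis=0),4).tolist())
E
```

```text
wrist 2103 ((587.2943725585938, 108.86457061767578), (78.67472839355469, 185.5404815673828), 83.56256866455078) 0.09016003413673257
  side 0 -0.145 1001 [-0.1414 -0.1353 -0.1309] slope 0.0013
 floor 3134 0.0184
 scoop local 2318 [[-0.0124, -0.0326, 0.001], [-0.0119, -0.0001, 0.041], [0.011, 0.0316, 0.0776]]
top 534 ((573.3174438476562, -17.183395385742188), (233.01394653320312, 182.53131103515625), 83.51793670654297) 0.09049924202329274
  side 0 0.115 165 [0.1336 0.1364 0.1406] slope 0.0039
  side 1 -0.1 92 [-0.0906 -0.0891 -0.0875] slope -0.0022
  side 1 0.07 77 [0.0879 0.0895 0.0909] slope -0.0015
[[0.012000000104308128, -0.017000000923871994, 0.04399999976158142], [0.061000000685453415, -0.01899999938905239, 0.04500000178813934], [0.0989999994635582, -0.01899999938905239, 0.04500000178813934], [0.012000000104308128, 0.017999999225139618, 0.04500000178813934], [0.05999999865889549, 0.01600000075995922, 0.04399999976158142], [0.10199999809265137, 0.019999999552965164, 0.04500000178813934]]
 floor 3783 0.0186
 scoop local 768 [[0.024, -0.0319, 0.0015], [0.0469, 0.0037, 0.0086], [0.06
[... 193 characters left out ...]
1316] slope -0.0025
  side 0 0.115 75 [0.1322 0.1351 0.1389] slope -0.0022
  side 1 -0.1 27 [-0.0917 -0.0888 -0.0857] slope -0.0054
  side 1 0.07 153 [0.087  0.0905 0.0921] slope -0.0065
[[0.004999999888241291, -0.013000000268220901, 0.0430000014603138], [0.05299999937415123, -0.01600000075995922, 0.0430000014603138], [0.09200000017881393, -0.014000000432133675, 0.0430000014603138], [0.004000000189989805, 0.02199999988079071, 0.04399999976158142], [0.052000001072883606, 0.01899999938905239, 0.0430000014603138], [0.09399999678134918, 0.024000000208616257, 0.041999999433755875]]
 floor 1820 0.0188
 scoop local 1707 [[-0.0134, -0.0302, 0.001], [-0.011, 0.0111, 0.0283], [0.0641, 0.0337, 0.0776]]
```

```bash
python3 - <<'E'
from h import *
import json
def go(x,z,**k): return line_to(pose(crate(x,.028,z),LIP,CH)[0],**k)
go(-.034,.035,feed=.15); sleep(.2); f0=np.array(get_state()["wrist_force"])
r=go(-.034,.010,feed=.02,threshold=3.0)
st=get_state(); z=st["ee_pos"][2]-TZ; print("floor",r,z,np.round(np.array(st["wrist_force"])-f0,2),st["clock"])
zf=max(min(z,.0205),.0165)+.001 if r else .020
json.dump(zf,open("zf.json","w"))
go(-.034,zf,feed=.02); sleep(.15); f0=np.array(get_state()["wrist_force"]); print(get_state()["ee_pos"][2]-TZ)
r=go(.104,zf,feed=.07,threshold=5.0)
st=get_state(); e=(st["ee_pos"][:2]-CR)@np.array([np.cos(np.radians(CH)),np.sin(np.radians(CH))])+.068
print("sweep",r,"lip x",round(e,4),np.round(np.array(st["wrist_force"])-f0,2),st["clock"],st["width"])
for n in ("top","scene"):
    p,d=camera(n); cv2.imwrite(f"pics/{n}2.png",p)
a=cv2.imread("pics/top2.png")[150:270,190:345]; b=cv2.imread("pics/scene2.png")[170:320,210:390]
cv2.imwrite("pics/c2.png",np.hstack([cv2.resize(a,(400,310)),cv2.resize(b,(380,310))]))
E
```

```text
floor True 0.018034956053752715 [-1.06  1.37  6.88] 14.1917
0.01885818111314677
sweep False lip x 0.1038 [ 0.34 -0.56 -0.8 ] 16.7167 0.15154575318416977
```

View pics/c2.png

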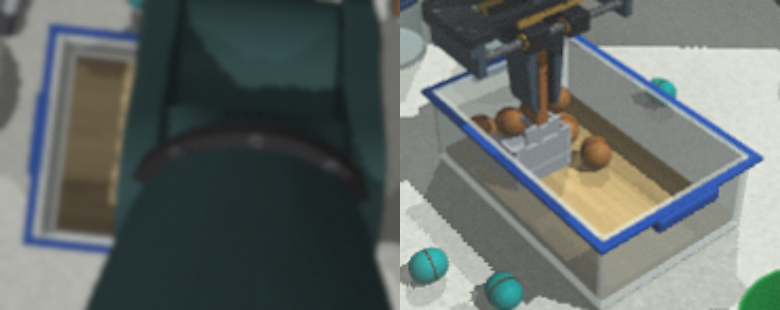

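```bash
python3 - <<'E'
from h import *
import json
zf=json.load(open("zf.json")); f0=np.array(get_state()["wrist_force"])
xb=.1038-.080
for t in range(6,37,6):
    p,R=pose(crate(xb,.028,zf+.001),BACK,CH,t); line_to(p,feed=.05,rotation=R)
st=get_state(); print(st["clock"],np.round(np.array(st["wrist_force"])-f0,2))
p,R=pose(crate(xb,.028,.15),BACK,CH,36); line_to(p,feed=.12); sleep(.3)
st=get_state(); print(st["clock"],np.round(np.array(st["wrist_force"])-f0,2),st["width"])
p,R=pose(crate(xb,.028,.18),BACK,CH,36); line_to(p,feed=.1)
for n in ("top","scene","wrist"):
    pc,d=camera(n); cv2.imwrite(f"pics/{n}3.png",pc)
    print(n,[(round(r["conf"],2),np.round(r["extent"]).astype(int).tolist()) for r in look_for("nut0",n) if r["conf"]>.3])
a=cv2.imread("pics/top3.png")[130:270,190:345]; b=cv2.imread("pics/scene3.png")[90:320,190:390]
cv2.imwrite("pics/c3.png",np.hstack([cv2.resize(a,(420,380)),cv2.resize(b,(330,380))]))
E
```

```text
18.875 [-0.49  0.41  0.29]
20.4083 [0.06 0.99 0.14] 0.15592579536783052
top [(0.76, [272, 173, 289, 193]), (0.68, [263, 214, 280, 225]), (0.68, [304, 232, 318, 243]), (0.64, [242, 139, 252, 153]), (0.62, [286, 216, 299, 232]), (0.61, [315, 184, 329, 194]), (0.52, [284, 280, 297, 293]), (0.46, [302, 215, 320, 230])]
scene [(0.8, [213, 293, 232, 307]), (0.71, [268, 218, 284, 233]), (0.71, [251, 301, 266, 318]), (0.69, [285, 225, 295, 240]), (0.65, [292, 239, 307, 253]), (0.65, [244, 149, 299, 194]), (0.63, [329, 207, 339, 217]), (0.58, [266, 165, 283, 182]), (0.57, [276, 210, 292, 223])]
wrist [(0.97, [388, 61, 423, 86]), (0.95, [372, 0, 406, 31]), (0.93, [124, 109, 148, 137]), (0.8, [289, 146, 316, 169]), (0.77, [209, 142, 233, 166]), (0.73, [232, 136, 256, 161]), (0.68, [226, 110, 251, 140])]
```

View pics/c3.png

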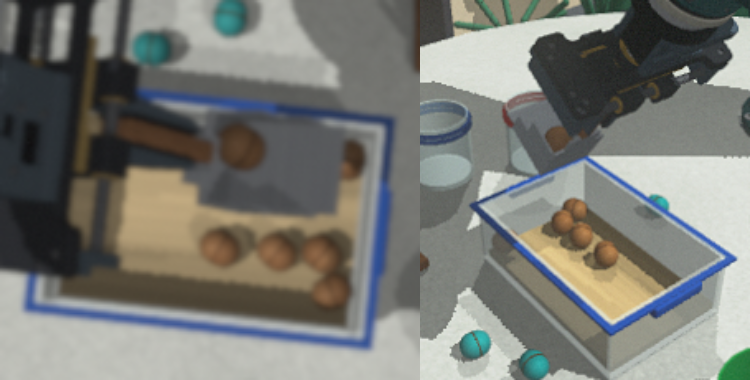

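```bash
cat > pour.py <<'E'
from h import *
J=np.array([.4338,-.2562])
def lipz(t): return .114+.08*np.sin(np.radians(max(0,t)))
def pour():
    a=np.radians(CH); L=J-.016*np.array([np.cos(a),np.sin(a)])
    p,R=pose(np.r_[L,lipz(36)+.04],LIP,CH,36); line_to(p,feed=.2,rotation=R)
    for t in (36,24,14,6,-2,-12,-24,-36,-48,-58):
        p,R=pose(np.r_[L,lipz(t)],LIP,CH,t); line_to(p,feed=.1,rotation=R)
    sleep(.3)
def nuts(tag):
    a=np.radians(CH); e=np.array([np.cos(a),np.sin(a)]); nn=np.array([-e[1],e[0]])
    for n in ("top","scene"):
        im,d=camera(n); cv2.imwrite(f"pics/{n}{tag}.png",im); H=cv2.cvtColor(im,cv2.COLOR_BGR2HSV)
        P,uv=cloud(n,d); P0=P
        for r in silhouettes("nut0",n):
            m=r["region"][uv[:,1],uv[:,0]]; h=H[uv[m,1],uv[m,0]]
            if r["conf"]<.3 or m.sum()<20 or m.sum()>900: continue
            c=np.median(P[m],axis=0); x,y=(c[:2]-CR)@e,(c[:2]-CR)@nn
            print(n,round(r["conf"],2),int(m.sum()),"hue",int(np.median(h[:,0])),"crate",np.round([x,y],3),"jar d",round(float(np.hypot(*(c[:2]-J))),3),"z",round(float(c[2]),3))
E
python3 - <<'E'
from pour import *
pour(); st=get_state(); print(st["clock"],st["width"],np.round(st["wrist_force"],2))
nuts("4"); print(get_state()["clock"])
a=cv2.imread("pics/top4.png")[150:310,190:440]; b=cv2.imread("pics/scene4.png")[120:320,170:390]
cv2.imwrite("pics/c4.png",np.hstack([cv2.resize(a,(450,290)),cv2.resize(b,(320,290))]))
E
```

```text
26.5083 0.15176319187515144 [ 0.36  0.35 -1.29]
top 0.73 156 hue 89 crate [-0.066  0.14 ] jar d 0.426 z 0.027
top 0.72 164 hue 14 crate [ 0.059 -0.023] jar d 0.236 z 0.044
top 0.72 156 hue 89 crate [ 0.063 -0.161] jar d 0.221 z 0.027
top 0.68 162 hue 14 crate [0.111 0.061] jar d 0.24 z 0.045
top 0.66 155 hue 14 crate [ 0.097 -0.02 ] jar d 0.203 z 0.045
top 0.58 162 hue 14 crate [ 0.109 -0.05 ] jar d 0.179 z 0.045
top 0.53 139 hue 89 crate [-0.002  0.174] jar d 0.399 z 0.027
top 0.5 156 hue 14 crate [ 0.011 -0.025] jar d 0.281 z 0.045
scene 0.71 293 hue 89 crate [-0.076  0.145] jar d 0.437 z 0.024
scene 0.68 136 hue 14 crate [ 0.098 -0.047] jar d 0.19 z 0.042
scene 0.62 165 hue 15 crate [ 0.001 -0.018] jar d 0.292 z 0.042
scene 0.59 189 hue 15 crate [ 0.049 -0.017] jar d 0.247 z 0.04
scene 0.58 145 hue 14 crate [ 0.086 -0.014] jar d 0.215 z 0.041
scene 0.58 256 hue 89 crate [-0.012  0.18 ] jar d 0.411 z 0.024
scene 0.48 46 hue 89 crate [ 0.055 -0.161] jar d 0.228 z 0.028
26.7083
```

View pics/c4.png

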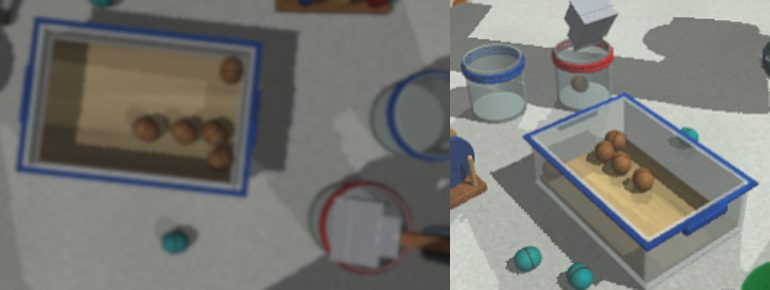

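```bash
python3 - <<'E'
from pour import *
import json
zf=json.load(open("zf.json")); Y=-.033
def go(x,z,t=0,**k):
    p,R=pose(crate(x,Y,z),LIP,CH,t); return line_to(p,rotation=R,**k)
a=np.radians(CH); L=J-.016*np.array([np.cos(a),np.sin(a)])
p,R=pose(np.r_[L,.22],LIP,CH,-40); line_to(p,feed=.25,rotation=R)
go(-.034,.17,feed=.3); go(-.034,.035,feed=.15)
sleep(.15); f0=np.array(get_state()["wrist_force"])
r=go(-.034,zf-.006,feed=.025,threshold=2.0); z=get_state()["ee_pos"][2]-TZ; print("floor",r,z)
if r: zf=z+.001
go(-.034,zf,feed=.02); sleep(.1); f0=np.array(get_state()["wrist_force"])
ex=lambda:(np.array(get_state()["ee_pos"])[:2]-CR)@np.array([np.cos(a),np.sin(a)])+.068
r=line_to(pose(crate(.117,Y,zf),LIP,CH)[0],feed=.08,threshold=7.0)
st=get_state(); lx=ex(); print("sweep",r,"lip x",round(lx,4),np.round(np.array(st["wrist_force"])-f0,2),st["clock"])
json.dump([zf,lx,f0.tolist()],open("s2.json","w"))
pc,d=camera("scene"); cv2.imwrite("pics/scene5.png",pc)
cv2.imwrite("pics/c5.png",cv2.resize(pc[150:320,200:390],None,fx=3,fy=3))
E
```

```text
floor True 0.018011682683346047
sweep True lip x 0.1112 [1.05 3.07 2.85] 32.7917
```

View pics/c5.png

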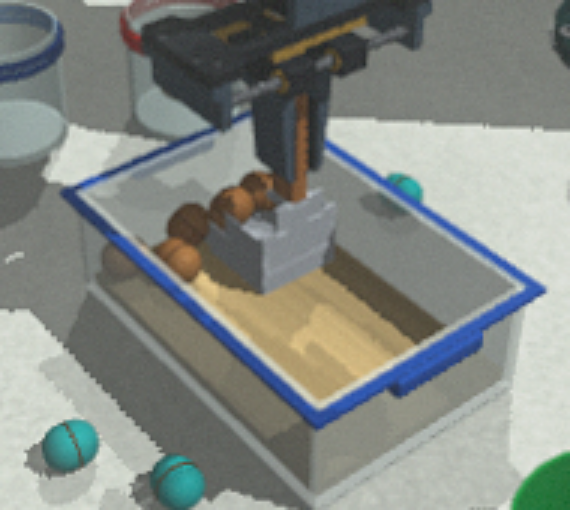

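```bash
python3 - <<'E'
from pour import *
import json
zf,lx,f0=json.load(open("s2.json")); Y=-.033; f0=np.array(f0)
def go(xl,t,zb,**k):
    xb=xl-.08*np.cos(np.radians(t)); p,R=pose(crate(xb,Y,zb),BACK,CH,t); return line_to(p,rotation=R,**k)
for t in (6,12,18,24,30,36,42):
    go(.110-(.004 if t>30 else 0),t,zf+.001,feed=.05)
    print(t,np.round(np.array(get_state()["wrist_force"])-f0,1),end=" ")
go(.098,42,zf+.004,feed=.05)
go(.095,42,.175,feed=.13); sleep(.2)
st=get_state(); print(st["clock"],st["width"],np.round(np.array(st["wrist_force"])-f0,2))
nuts("6")
a=cv2.imread("pics/top6.png")[130:270,190:345]; b=cv2.imread("pics/scene6.png")[90:320,190:390]
cv2.imwrite("pics/c6.png",np.hstack([cv2.resize(a,(420,380)),cv2.resize(b,(330,380))]))
E
```

```text
6 [ 1.2 -0.2 -0.1] 12 [ 0.5 -0.1 -0.6] 18 [ 1.  -0.1 -0.6] 24 [-0.  -0.8 -0.1] 30 [ 1.5 -0.2 -0.7] 36 [ 1.  -0.1  0.3] 42 [ 1.  -0.8 -0.5] 36.825 0.1494366150780602 [0.16 0.81 0.62]
top 0.71 164 hue 14 crate [ 0.296 -0.114] jar d 0.019 z 0.033
top 0.68 180 hue 89 crate [-0.002  0.175] jar d 0.4 z 0.025
top 0.66 153 hue 14 crate [0.086 0.038] jar d 0.243 z 0.045
top 0.64 224 hue 14 crate [ 0.04  -0.045] jar d 0.247 z 0.232
top 0.61 245 hue 14 crate [ 0.028 -0.019] jar d 0.267 z 0.224
top 0.56 178 hue 14 crate [0.111 0.061] jar d 0.24 z 0.045
top 0.5 168 hue 88 crate [ 0.064 -0.16 ] jar d 0.22 z 0.026
top 0.44 154 hue 89 crate [-0.066  0.14 ] jar d 0.426 z 0.027
scene 0.75 166 hue 14 crate [ 0.1   -0.001] jar d 0.209 z 0.04
scene 0.74 253 hue 89 crate [-0.077  0.146] jar d 0.438 z 0.025
scene 0.63 113 hue 15 crate [0.074 0.039] jar d 0.254 z 0.043
scene 0.63 39 hue 89 crate [ 0.054 -0.16 ] jar d 0.229 z 0.027
scene 0.58 255 hue 89 crate [-0.012  0.181] jar d 0.411 z 0.024
scene 0.52 126 hue 15 crate [ 0.014 -0.013] jar d 0.282 z 0.221
scene 0.49 82 hue 14 crate [ 0.035 -0.035] jar d 0.254 z 0.226
```

View pics/c6.png

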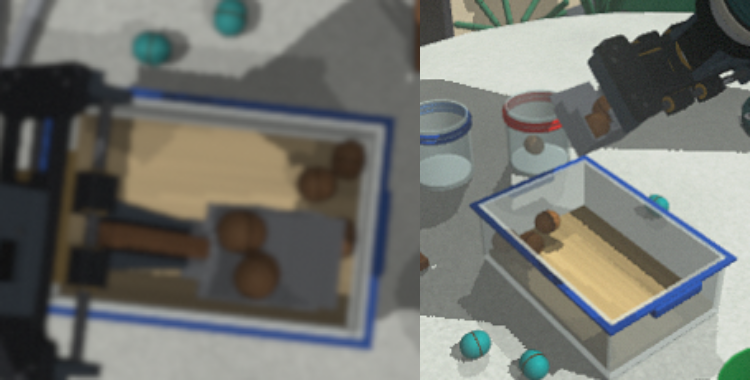

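```bash
python3 - <<'E'
from pour import *
pour()
a=np.radians(CH); L=J-.016*np.array([np.cos(a),np.sin(a)])
p,R=pose(np.r_[L,.22],LIP,CH,-40); line_to(p,feed=.2,rotation=R)
# level, carry toward the cup
p,R=pose(np.r_[.576,.05,.2],FOOT,CH,0); line_to(p,feed=.3,rotation=R)
print(get_state()["clock"])
nuts("7")
im,d=camera("top"); P,_=cloud("top",d)
from fit import circ,box
print("jar",circ(box(P,(.37,.5),(-.33,-.19),(.09,.115))),"cup",circ(box(P,(.54,.72),(.2,.38),(.072,.09))))
im,d=camera("scene"); P,_=cloud("scene",d); print("cup",circ(box(P,(.54,.72),(.2,.38),(.072,.09))))
# look into the cup from above with the wrist camera (scoop held high)
p,R=pose(np.r_[.6185,.2937,.14],FOOT,CH,0); line_to(p,feed=.25,rotation=R)
st=get_state(); im,d=camera("wrist"); cv2.imwrite("pics/wrist7.png",im); P,_=cloud("wrist",d,st)
print("cup wrist",circ(box(P,(.54,.72),(.2,.38),(.072,.09)),None),circ(box(P,(.54,.72),(.2,.38),(.072,.09)),.0617))
S=np.array(st["ee_rot"])@F; q=(P-(st["ee_pos"]-S@[0,0,TZ]))@S
w=q[(np.abs(q[:,1])<.045)&(np.abs(q[:,0])<.09)&(q[:,2]>-.02)&(q[:,2]<.08)]; print("scoop local",np.round(np.percentile(w,[1,50,99],axis=0),4).tolist(),st["clock"])
a=cv2.imread("pics/top7.png")[150:310,190:440]; cv2.imwrite("pics/c7.png",np.hstack([cv2.resize(a,(420,280)),cv2.resize(im,(373,280))]))
E
```

```text
44.4167
top 0.74 166 hue 14 crate [0.111 0.061] jar d 0.24 z 0.045
top 0.73 157 hue 14 crate [ 0.271 -0.129] jar d 0.019 z 0.033
top 0.72 172 hue 88 crate [-0.002  0.176] jar d 0.401 z 0.025
top 0.68 97 hue 14 crate [ 0.267 -0.099] jar d 0.016 z 0.034
top 0.68 139 hue 14 crate [ 0.111 -0.005] jar d 0.198 z 0.045
top 0.65 168 hue 14 crate [ 0.296 -0.105] jar d 0.019 z 0.033
top 0.61 161 hue 89 crate [ 0.063 -0.161] jar d 0.221 z 0.027
top 0.45 167 hue 14 crate [0.086 0.038] jar d 0.243 z 0.044
scene 0.74 162 hue 14 crate [0.099 0.001] jar d 0.211 z 0.039
scene 0.69 248 hue 89 crate [-0.012  0.18 ] jar d 0.411 z 0.024
scene 0.62 260 hue 89 crate [-0.077  0.146] jar d 0.438 z 0.025
scene 0.59 123 hue 15 crate [0.074 0.04 ] jar d 0.253 z 0.044fit.py:5: RuntimeWarning: Mean of empty slice.
  q0=[P[:,0].mean(),P[:,1].mean(),.055]
  ret = ret.dtype.type(ret / rcount)
Traceback (most recent call last):
  File "fit.py", line 6, in circ
    q=least_squares(f,q0,loss='soft_l1',f_scale=.002).x
      ~~~~~~~~~~~~~^^^^^^^^^^^^^^^^^^^^^^^^^^^^^^^^^^
ValueError: Initial guess is outside of provided bounds
```

```bash
python3 - <<'E'
from pour import *
from fit import circ,box
def look(n):
    st=get_state(); im,d=camera(n); P,_=cloud(n,d,st if n=="wrist" else None)
    B=box(P,(.54,.70),(.21,.38),(.074,.086))
    print(n,len(B), circ(B) if len(B)>50 else '',circ(B,.0617) if len(B)>50 else '')
    return st,P
look("scene"); look("wrist")
p,R=pose(np.r_[.6187,.2940,.14],FOOT,CH,0); line_to(p,feed=.25,rotation=R)
look("scene"); st,P=look("wrist")
S=np.array(st["ee_rot"])@F; q=(P-(st["ee_pos"]-S@[0,0,TZ]))@S
w=q[(np.abs(q[:,1])<.045)&(np.abs(q[:,0])<.09)&(q[:,2]>-.02)&(q[:,2]<.08)]; print("scoop local",np.round(np.percentile(w,[1,50,99],axis=0),4).tolist(),st["clock"],st["width"])
E
```

```text
scene 813 (array([0.62  , 0.2947, 0.062 ]), 813, 0.0008) (array([0.62  , 0.2947, 0.055 ]), 813, 0.0008)
wrist 502 (array([0.6181, 0.2937, 0.0614]), 502, 0.0008) (array([0.6182, 0.294 , 0.055 ]), 502, 0.0008)
scene 596 (array([0.6201, 0.2948, 0.062 ]), 596, 0.0007) (array([0.6203, 0.2949, 0.055 ]), 596, 0.0007)
wrist 652 (array([0.6183, 0.2953, 0.0616]), 652, 0.0008) (array([0.6183, 0.2951, 0.055 ]), 652, 0.0009)
scoop local [[-0.014, -0.0326, 0.0005], [-0.0131, -0.0008, 0.0403], [0.0107, 0.0316, 0.0773]] 45.9833 0.14849545929632949
```

```bash
python3 - <<'E'
from pour import *
Fo=(.025,0,0)
p=lambda z: pose(np.r_[.6188,.2943,z],Fo,CH,0)
line_to(p(.095)[0],feed=.15); sleep(.1); f0=np.array(get_state()["wrist_force"])
r=line_to(p(.012)[0],feed=.06,threshold=6); st=get_state(); print(r,st["ee_pos"][2]-TZ,np.round(np.array(st["wrist_force"])-f0,2))
if not r:
    r=line_to(p(-.001)[0],feed=.015,threshold=3); st=get_state(); print(r,st["ee_pos"][2]-TZ,np.round(np.array(st["wrist_force"])-f0,2),st["clock"])
E
```

```text
False 0.012441934166591478 [-0.87 -1.36  0.09]
True 0.00444193982985637 [0.32 0.94 6.11] 48.6833
```

```bash
python3 - <<'E'
from pour import *
from fit import circ,box
move_gripper(.5); st=get_state(); p=np.array(st["ee_pos"])
line_to(p+[0,0,.1],feed=.12); line_to(p+[-.13,-.15,.16],feed=.25)
st=get_state(); print(st["clock"])
nuts("8")
for n in ("top","scene"):
    im,d=camera(n); P,_=cloud(n,d)
    B=box(P,(.54,.70),(.21,.38),(.074,.084)); print(n,"cup",circ(B))
    h=box(P,(.56,.68),(.22,.38),(.1,.17)); t=h[h[:,2]>.147]; print("handle",len(h),np.round(np.median(t,axis=0),4),np.round(np.percentile(h,[2,98],axis=0),4).tolist())
    print("jar",circ(box(P,(.37,.5),(-.33,-.19),(.09,.115))))
a=cv2.imread("pics/top8.png")[130:320,90:440]; b=cv2.imread("pics/scene8.png")[120:400,170:480]
cv2.imwrite("pics/c8.png",np.hstack([cv2.resize(a,(470,255)),cv2.resize(b,(320,255))]))
E
```

```text
51.3083
top 0.71 175 hue 88 crate [-0.002  0.175] jar d 0.401 z 0.026
top 0.62 177 hue 14 crate [ 0.295 -0.105] jar d 0.018 z 0.032
top 0.61 149 hue 14 crate [ 0.272 -0.13 ] jar d 0.02 z 0.034
top 0.54 121 hue 89 crate [-0.066  0.14 ] jar d 0.426 z 0.028
top 0.5 154 hue 14 crate [0.087 0.038] jar d 0.242 z 0.045
top 0.46 158 hue 89 crate [ 0.063 -0.16 ] jar d 0.221 z 0.027
top 0.44 170 hue 14 crate [0.111 0.061] jar d 0.24 z 0.045
top 0.43 154 hue 14 crate [ 0.109 -0.005] jar d 0.199 z 0.045
top 0.39 104 hue 14 crate [ 0.267 -0.099] jar d 0.016 z 0.034
scene 0.69 265 hue 89 crate [-0.077  0.146] jar d 0.438 z 0.024
scene 0.65 125 hue 15 crate [0.075 0.039] jar d 0.252 z 0.044
scene 0.53 189 hue 14 crate [ 0.101 -0.001] jar d 0.208 z 0.039
scene 0.53 264 hue 89 crate [-0.012  0.181] jar d 0.411 z 0.024
top cup (array([0.6195, 0.2924, 0.0611]), 264, 0.0008)
handle 182 [0.6214 0.3184 0.1537] [[0.6146, 0.3066, 0.1023], [0.6292, 0.3308, 0.1563]]
jar (array([ 0.4335, -0.2574,  0.0485]), 664, 0.0017)
scene cup (array([0.62  , 0.2942, 0.0617]), 813, 0.001)
handle 604 [0.6258 0.3228 0.1537] [[0.6179, 0.3098, 0.1014], [0.6306, 0.3335, 0.1554]]
jar (array([ 0.4339, -0.2552,  0.0486]), 498, 0.0014)
```

View pics/c8.png

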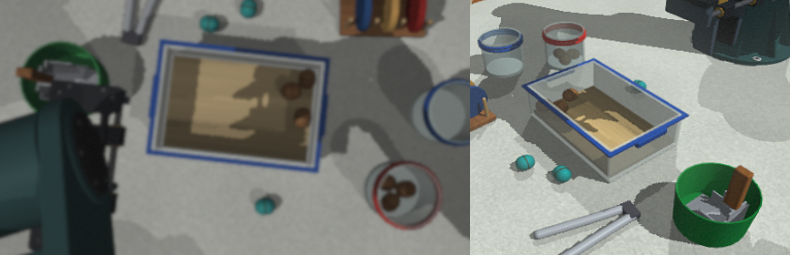

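The picture shows three walnuts in the red jar, three in the crate, and the scoop upright in the cup with its handle top at z = 154 mm.

```bash
python3 -c "
from rig import *
print(close_job())"
```

```text
the job is handed in; nothing more can be done
None
```

I handed the job in at about 52 s: three walnuts are in the red-ringed jar, the other three are in the crate, and the scoop stands upright and released on the floor of the green cup. The final pictures confirm this, but the hand-in returned no verdict.

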